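# Lay the wooden inlay tiles on their matching coaster blanks

## Robot

A 6-joint arm with a two-finger parallel gripper is mounted at the origin on the work surface. World frame = base frame: x ahead of the robot, y to its left, z up, the work surface at z = 0. Lengths are in m, angles in degrees, forces in N, time in s.
With the tool pointing down it reaches from about 0.275 to 1 m from the base axis. Payload 8.4 kg.
Tool frame: the origin (TCP) lies midway between the tips of the shut fingers; the grasp point (between the pads) lies 19 mm behind it; z points along the fingers, x is the direction in which the jaws open and shut, and the axes are right-handed (so a half turn about z gives the same grasp; the last joint's range is limited). The gripper opens to 85 mm and grips with 20 to 120 N. Pads are 22 mm wide; open, the fingers measure 114 mm over their backs; the gripper's body (76 mm by 85 mm) begins 54 mm behind the grasp point. The pads swing forward as they close: fully open they stand 13 mm farther back than shut.
Start: joints at [-64.538, 20.225, 93.587, -0, 66.188, -0.138], TCP at [0.27, -0.564, 0.231] pointing down, gripper open.
Joint ranges: [-150.9, 150.9], [-52.94, 120.26], [3.33, 152.33], [-74.26, 254.26], [0, 154.13], [-172.89, 172.89]. Speed limits (degrees/s): [127.2, 127.2, 159.86, 180, 180, 180].

## Interface

Orientations are given as [roll, pitch, yaw] about the fixed x, y, z axes, in that order (R = Rz(yaw) Ry(pitch) Rx(roll)).
In Python, from rig import r gives the robot as it stands.
- The arm moves only by the shell command python3 -m creep 'ROWS' [FORCE]. ROWS is JSON, a list of rows, each a list of 3 entries, a list of its own where there are three numbers: the shift along the tool's x, y, z in m, then the turn, a rotation vector about the tool's x, y, z in rad, then the opening, from -1 (shut) to 1 (fully open), so that 0 is half open. A call has 1 to 5 rows; each row is the pose to reach, as a shift and turn from the pose commanded when the call began, along the tool's axes at that moment; what a row does not reach only later rows make up. A row lasts 1/10 s, in which the tool goes at most 50 mm and 8.59 degrees, less where a joint would pass 70% of its speed; a pose out of reach is approached as far as the arm can. A call with a gripper value outside its range is refused whole. The fingers move at their own pace and stop on an object; FORCE is the grip in N (left out, the last holds). Time passes only in rows, so rows that repeat a pose let the fingers close. It gives the time, the measured TCP pose, the force and the opening at its end, in the units of the state.
- r.get_state(): the state, without advancing time (a new reading comes with each control period).
- r.grab_frame(name): name is "scene" or "top"; returns the picture (384x512x3 uint8, red, green, blue); there is no depth.
- r.camera_info(name): a dict with "fx", "fy", "cx", "cy" (pixels), "eye" and "orientation" of the camera in the world. Camera axes: x right, y up, looking along -z (the intrinsics and any distortion apply to the point x, -y, -z); pixel columns grow to the right and rows downward; lengths in m; the calibration is good to about 2 mm. A picture is of the moment at which its call begins. camera_info takes no time and is no camera call.
- r.hand_in(): hands the job in, once; it reports no verdict.
Trained networks look in the newest picture that a camera, given by its name, has taken for a name from the list of things; names that differ only in an ending like _2 or _b are one class to them, and where a whole thing is asked for, a point or a joint stands for the part that bears it (a point fixed in the world has none). Each returns a list of dicts, best first, with "confidence" (0 to 1); they miss things now and then, are a little off and sometimes report something else, mostly with a low value. They report only what shows in the picture. A call takes as long as a camera call.
- r.masks_of(label, camera): "region" (384x512 bool, what is visible of it) and "bbox" ([left, top, width, height] in pixels, round what is visible of it).
The state is a dict: "time": time; "joints": joint angles; "qvel": joint speeds; "tau": joint torques, N m; "tool_pos": TCP position; "eef_rot": TCP orientation; "contact_force": force on the tool from outside, world axes, zero at the start; "torque": the same for the moment, N m; "opening": finger opening in m.
Only numpy, scipy, OpenCV 4.12 (cv2) and the standard library are available. Lean on these libraries where they do the work, as an engineer would, in place of code of your own. Each camera call takes 0.05 s, during which the arm holds its last target. There are 200 camera calls.

## Task

Lay each of the four wooden inlay tiles flat on the white coaster blank whose drawn outline has its shape and size, centred in the outline and turned to line up with it, ready for gluing. Leave the roll of tape and the cutter where they are.

Things in the scene. Friction and masses are not known exactly. Their poses are not given: they have to be found in the camera images.
- big_hex: Large hexagonal wooden inlay tile, 18 mm thick, loose, flat on the cutting mat (mat top at z = 3 mm); origin at centre of underside. Regular hexagon 60 mm across flats, 69 mm across corners; its x axis points at a corner, and two flats face +y and -y (grip 60 mm wide along y). Top: three rhombic veneers. About 40 g.
- small_hex: Small hexagonal wooden inlay tile, 18 mm thick, loose, flat on the cutting mat (mat top at z = 3 mm); origin at centre of underside. Regular hexagon 36 mm across flats, 42 mm across corners; its x axis points at a corner, and two flats face +y and -y (grip 36 mm wide along y). Top: three rhombic veneers. About 14 g.
- rhombus: Rhombus-shaped wooden inlay tile, 18 mm thick, loose, flat on the cutting mat (mat top at z = 3 mm); origin at centre of underside. All four sides 48 mm, angles 60 and 120 degrees; two sides run along x at y = -21 and y = +21 mm (grip 42 mm along y); the long diagonal (83 mm) lies 30 degrees from +x towards +y. Top half light, half medium wood. About 24 g.
- bar: Bar-shaped wooden inlay tile, 18 mm thick, loose, flat on the cutting mat (mat top at z = 3 mm); origin at centre of underside. Straight rectangular bar 84 mm long (along x) by 20 mm wide (along y, the grip). Top of medium, light and medium wood. About 20 g.
- big_hex_coaster: Round white coaster blank, 110 mm across, 4 mm thick, fixed flat on the mat (mat top at z = 3 mm); origin at centre of underside. Dark 4 mm line about its centre, drawn 3 mm outside the tile's edges: a regular hexagon about 66 mm across flats, the larger of the two hexagons, with a corner on the x axis. The tile matches at any of the six turns of 60 degrees.
- small_hex_coaster: Round white coaster blank, 110 mm across, 4 mm thick, fixed flat on the mat (mat top at z = 3 mm); origin at centre of underside. Dark 4 mm line about its centre, drawn 3 mm outside the tile's edges: a regular hexagon about 42 mm across flats, the smaller of the two hexagons, with a corner on the x axis. The tile matches at any of the six turns of 60 degrees.
- rhombus_coaster: Round white coaster blank, 110 mm across, 4 mm thick, fixed flat on the mat (mat top at z = 3 mm); origin at centre of underside. Dark 4 mm line about its centre, drawn 3 mm outside the tile's edges: a rhombus of 60 and 120 degrees, two sides along x and the long diagonal 30 degrees from +x towards +y, as on the tile. The tile matches at its own yaw or half a turn from it.
- bar_coaster: Round white coaster blank, 110 mm across, 4 mm thick, fixed flat on the mat (mat top at z = 3 mm); origin at centre of underside. Dark 4 mm line about its centre, drawn 3 mm outside the tile's edges: a rectangle about 90 by 26 mm, long side along x. The tile matches at its own yaw or half a turn from it.
- tape_roll: Bystander: cream roll of masking tape lying flat at the mat's left end, 100 mm outside diameter, 24 mm high, loose; origin at the centre of its underside.
- cutter: Bystander: yellow and black closed craft cutter lying at the mat's right end, 140 x 22 x 14 mm, long along its x, loose; origin at the centre of its underside.

How it is judged (in metres and radians):
At the end, for the whole second after the job is handed in: Each tile lies flat (tilt under 0.1 rad) on top of the coaster blank with its own outline, released and at rest, its centre within 10 mm of the outline's centre and turned within 0.2 rad of the outline (hexagons at any of six turns, rhombus and bar either way round) (horizontal distance between big_hex and big_hex_coaster below 0.01 m and (angle between the x axis of big_hex and the x axis of big_hex_coaster, either way round below 0.2 rad or angle between the x axis of big_hex and the x axis of big_hex_coaster, either way round between 0.847198 and 1.2472 rad) and z of big_hex in the frame of big_hex_coaster between 0.002 and 0.007 m and angle between each of big_hex, small_hex, rhombus, bar's own z axis and vertical below 0.1 rad and linear speed of each of big_hex, small_hex, rhombus, bar below 0.02 m/s and horizontal distance between small_hex and small_hex_coaster below 0.01 m and (angle between the x axis of small_hex and the x axis of small_hex_coaster, either way round below 0.2 rad or angle between the x axis of small_hex and the x axis of small_hex_coaster, either way round between 0.847198 and 1.2472 rad) and z of small_hex in the frame of small_hex_coaster between 0.002 and 0.007 m and horizontal distance between rhombus and rhombus_coaster below 0.01 m and angle between the x axis of rhombus and the x axis of rhombus_coaster, either way round below 0.2 rad and z of rhombus in the frame of rhombus_coaster between 0.002 and 0.007 m and horizontal distance between bar and bar_coaster below 0.01 m and angle between the x axis of bar and the x axis of bar_coaster, either way round below 0.2 rad and z of bar in the frame of bar_coaster between 0.002 and 0.007 m); the robot touches nothing.
It fails at once if the roll of tape or the cutter is pushed more than 25 mm (distance of any of tape_roll, cutter from where it was at the start of the episode above 0.025 m).
It also fails if it takes over 96 s, if anything falls off the work surface, if the arm or the gripper's body presses on something with over 40 N, if the wrist force passes 120 N, or if a joint passes its speed limit or range.

## Working session

There is one attempt and no reset: what is moved stays moved. The work goes in short steps, Python scripts to look and compute and a shell command to move; the robot and the scene stay as the last step left them, time stands still between calls to the robot, and variables do not carry over. Pictures are saved under pics/ and viewed, about 12 in all and at most 16, crops included, and the job is handed in when it is done.

```bash
mkdir -p pics; ls; python3 - <<'E'
from rig import r
import cv2
for n in("top","scene"):
    f=r.grab_frame(n); cv2.imwrite(f"pics/{n}0.png",f[:,:,::-1]); print(r.camera_info(n))
print(r.get_state())
E
```

```text
pics
{'fx': 360.70714970695906, 'fy': 360.70714970695906, 'cx': 258.80695950273036, 'cy': 195.2719188022818, 'eye': array([3.34007355e-01, 5.23762585e-04, 1.09327732e+00]), 'orientation': array([  9.4022331 ,  -1.07848188, -89.11874682])}
{'fx': 399.20328883696044, 'fy': 399.20328883696044, 'cx': 261.28790412085374, 'cy': 195.56432183390913, 'eye': array([0.93775195, 0.85115589, 0.66442904]), 'orientation': array([ 5.72971634e+01, -1.31478684e-01,  1.53524282e+02])}
{'time': 0.1, 'joints': array([-6.45389280e+01,  2.02580546e+01,  9.36261529e+01,  5.80227255e-04,
        6.61895260e+01, -1.37701041e-01]), 'qvel': array([ 0.09690296, -0.16926556, -0.1585717 , -0.01068021,  0.03500541,
        0.06167532]), 'tau': array([ 1.62780721e-04, -6.06358480e+01, -3.42817068e+01, -3.89121533e-05,
        3.96084521e-03, -2.01094377e-05]), 'tool_pos': array([ 0.26984892, -0.56324406,  0.23063183]), 'eef_rot': array([-1.79999292e+02,  7.37321149e-02, -6.44014611e+01]), 'contact_force': array([-0.32070402,  0.47791357, -0.80475228]), 'torque': array([-0.02931888, -0.0068148 ,  0.08859226]), 'opening': 0.08585492087427483}
```

View pics/top0.png

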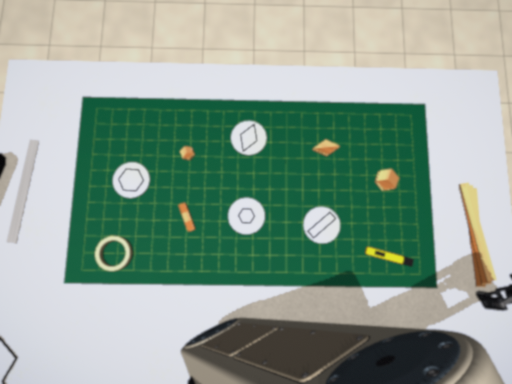

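View pics/scene0.png

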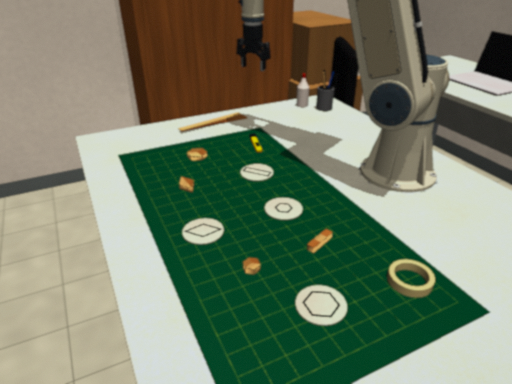

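The top view shows small_hex at (187,153), bar at (187,217), rhombus at (326,147) and big_hex at (387,180). The coasters are big_hex (131,180), rhombus (248,138), small_hex (246,216) and bar (322,225). The tape is at (113,253) and the cutter at (390,257). Nothing overlaps, and the scene view agrees.

```bash
cat > h.py <<'E'
from rig import r
import numpy as np, cv2
from scipy.optimize import minimize
from scipy.spatial.transform import Rotation as Ro
S3=np.sqrt(3)
def hexa(af): a=np.radians(np.arange(6)*60); return af/S3*np.c_[np.cos(a),np.sin(a)]
def rect(l,w): return np.array([[l,w],[-l,w],[-l,-w],[l,-w]])/2
def rho(s,): h=s*S3/4; d=h/S3; return np.array([[s/2+d,h],[-s/2+d,h],[-s/2-d,-h],[s/2-d,-h]])
TILE=dict(big_hex=hexa(.06),small_hex=hexa(.036),rhombus=rho(.048),bar=rect(.084,.02))
LINE=dict(big_hex=hexa(.066),small_hex=hexa(.042),rhombus=rho(.048+.012/S3),bar=rect(.09,.026))
SYM=dict(big_hex=60,small_hex=60,rhombus=180,bar=180)
def proj(P,c):
    i=r.camera_info(c); R=Ro.from_euler('xyz',i['orientation'],degrees=True).as_matrix()
    q=(np.asarray(P)-i['eye'])@R
    return np.c_[i['fx']*q[:,0]/-q[:,2]+i['cx'], i['fy']*-q[:,1]/-q[:,2]+i['cy']]
def unproj(uv,z,c):
    i=r.camera_info(c); R=Ro.from_euler('xyz',i['orientation'],degrees=True).as_matrix()
    d=R@np.array([(uv[0]-i['cx'])/i['fx'],-(uv[1]-i['cy'])/i['fy'],-1]); return i['eye']+d*(z-i['eye'][2])/d[2]
U=8
def fill(im,uv,o,v): cv2.fillPoly(im,[np.round(((uv-o+.5)*U-.5)*16).astype(np.int32)],v,shift=4)
def place(p,poly,z): a=np.radians(p[2]); return np.c_[poly@np.array([[np.cos(a),np.sin(a)],[-np.sin(a),np.cos(a)]])+p[:2],np.full(len(poly),z)]
ring=np.c_[np.cos(np.linspace(0,6.28,60)),np.sin(np.linspace(0,6.28,60))]
def off(poly,d): # scale by apothem offset
    n=np.roll(poly,-1,0)-poly; L=np.hypot(*n.T); ap=np.min(np.abs(poly[:,0]*n[:,1]-poly[:,1]*n[:,0])/L)
    return poly*(1+d/ap) if len(poly)==6 or abs(L[0]-L[1])<1e-6 else poly+np.sign(poly)*d
def fit(name,cam,img,p0,coaster,zb=.003):
    z=zb+(.004 if coaster else .009); c=proj([[*p0[:2],z]],cam)[0]; o=np.floor(c)-32; n=64
    x0,y0=o.astype(int); x1,y1=max(x0,0),max(y0,0); sub=img[y1:y0+n,x1:x0+n].astype(float)
    obs=sub.mean(2)/255 if coaster else sub[:,:,0]-sub[:,:,1]
    if coaster: obs=np.where(sub[:,:,0]>sub[:,:,1]-25,obs,0)
    oo=np.array([x1,y1],float); h,w=obs.shape
    ob=obs if coaster else np.clip((obs+10)/60,0,1)
    def ren(p):
        m=np.zeros((h*U,w*U),np.float32)
        if coaster:
            fill(m,proj(place(p,ring*.055,z),cam),oo,.85)
            fill(m,proj(place(p,off(LINE[name],.002),z),cam),oo,.1); fill(m,proj(place(p,off(LINE[name],-.002),z),cam),oo,.85)
        else:
            q=np.r_[proj(place(p,TILE[name],zb),cam),proj(place(p,TILE[name],zb+.018),cam)].astype(np.float32)
            fill(m,cv2.convexHull(q)[:,0],oo,1.)
        return cv2.GaussianBlur(cv2.resize(m,(w,h),interpolation=cv2.INTER_AREA),(0,0),.7)
    Y,X=np.mgrid[0:h,0:w]; W=np.hypot(X+oo[0]-c[0],Y+oo[1]-c[1])<(28 if cam=='top' else 32)
    cost=lambda p:np.sum(W*(ren(p)-ob)**2)
    best=None
    for y in np.arange(0,SYM[name],12):
        s=np.array([*p0[:2],y]); res=minimize(cost,s,method='Nelder-Mead',options=dict(initial_simplex=s+np.array([[0,0,0],[.006,0,0],[0,.006,0],[0,0,10]]),xatol=1e-4,fatol=1e-3,maxiter=120))
        if best is None or res.fun<best.fun: best=res
    best.x[2]%=SYM[name]; return best.x,best.fun
def look(cam,names,coaster,zb=.003):
    img=r.grab_frame(cam); out={}
    for n in names:
        m=r.masks_of(n+('_coaster' if coaster else ''),cam)
        if not m: print(cam,n,'missed'); continue
        reg=m[0]['region']; v,u=np.nonzero(reg); p=unproj([u.mean(),v.mean()],zb+(.004 if coaster else .009),cam)
        x,f=fit(n,cam,img,p,coaster,zb)
        print(cam,n,'C' if coaster else 'T',round(m[0]['confidence'],2),'mask',p[:2].round(4),'fit',x[:2].round(4),x[2].round(1),'cost',round(f,2)); out[n]=x
    return out
def to(x,y,z,yaw):
    "shift and turn (tool axes) from present pose to target"
    s=r.get_state(); R=Ro.from_euler('xyz',s['eef_rot'],degrees=True).as_matrix()
    d=R.T@(np.array([x,y,z])-s['tool_pos']); T=R.T@Ro.from_euler('xyz',[180,0,yaw],degrees=True).as_matrix()
    print('shift',d.round(4),'turn',Ro.from_matrix(T).as_rotvec().round(4),'yaw now',s['eef_rot'].round(2))
E
python3 - <<'E'
from h import *
N=list(TILE)
for c in("top","scene"):
    look(c,N,False); look(c,N,True)
    for b in("tape_roll","cutter"):
        m=r.masks_of(b,c); v,u=np.nonzero(m[0]['region']); print(b,unproj([u.mean(),v.mean()],.015,c)[:2])
E
```

```text
top big_hex T 0.82 mask [ 0.5705 -0.4082] fit [ 0.5699 -0.4112] 40.2 cost 39.31
top small_hex T 0.45 mask [0.6407 0.2077] fit [0.6433 0.2065] 24.6 cost 5.17Traceback (most recent call last):
  File "<stdin>", line 4, in <module>
  File "h.py", line 55, in look
    x,f=fit(n,cam,img,p,coaster,zb)
        ~~~^^^^^^^^^^^^^^^^^^^^^^^^
  File "h.py", line 46, in fit
    s=np.array([*p0[:2],y]); res=minimize(cost,s,method='Nelder-Mead',options=dict(initial_simplex=s+np.array([[0,0,0],[.006,0,0],[0,.006,0],[0,0,10]]),xatol=1e-4,fatol=1e-3,maxiter=120))
                                 ~~~~~~~~^^^^^^^^^^^^^^^^^^^^^^^^^^^^^^^^^^^^^^^^^^^^^^^^^^^^^^^^^^^^^^^^^^^^^^^^^^^^^^^^^^^^^^^^^^^^^^^^^^^^^^^^^^^^^^^^^^^^^^^^^^^^^^^^^^^^^^^^^^^^^^^^^^
    res = _minimize_neldermead(fun, x0, args, callback, bounds=bounds,
                               **options)
    fxr = func(xr)
    fx = function(np.copy(x), *(wrapper_args + args))
  File "h.py", line 43, in <lambda>
    cost=lambda p:np.sum(W*(ren(p)-ob)**2)
                            ~~~^^^
  File "h.py", line 39, in ren
    q=np.r_[proj(place(p,TILE[name],zb),cam),proj(place(p,TILE[name],zb+.018),cam)].astype(np.float32)
                                             ~~~~^^^^^^^^^^^^^^^^^^^^^^^^^^^^^^^^^
  File "h.py", line 13, in proj
    i=r.camera_info(c); R=Ro.from_euler('xyz',i['orientation'],degrees=True).as_matrix()
ValueError: time passes only in moves, steps and waits
```

```bash
python3 - <<'E'
s=open('h.py').read()
s=s.replace("S3=np.sqrt(3)","S3=np.sqrt(3)\nINFO={c:r.camera_info(c) for c in('top','scene')}",1).replace("i=r.camera_info(c)","i=INFO[c]")
open('h.py','w').write(s)
E
python3 - <<'E'
import cv2,numpy as np
a=cv2.imread('pics/top0.png')
print(a[180,370:405,::-1].tolist())
c=lambda u,v:cv2.resize(a[v-24:v+24,u-24:u+24],(384,288+96),interpolation=cv2.INTER_CUBIC)
cv2.imwrite('pics/crop1.png',np.hstack([c(387,180),c(187,153)]))
E
```

```text
[[19, 93, 61], [18, 93, 60], [19, 93, 61], [28, 94, 62], [64, 98, 64], [116, 115, 75], [164, 144, 95], [195, 168, 112], [208, 177, 115], [209, 173, 111], [208, 168, 105], [206, 163, 102], [202, 157, 98], [197, 150, 92], [194, 143, 87], [194, 138, 83], [194, 132, 78], [194, 129, 74], [195, 129, 75], [196, 131, 77], [197, 134, 80], [198, 137, 82], [198, 137, 82], [198, 137, 83], [198, 137, 82], [197, 136, 82], [189, 134, 82], [166, 130, 77], [124, 122, 72], [75, 107, 65], [37, 96, 62], [23, 93, 61], [18, 92, 60], [18, 92, 60], [18, 92, 60]]
```

View pics/crop1.png

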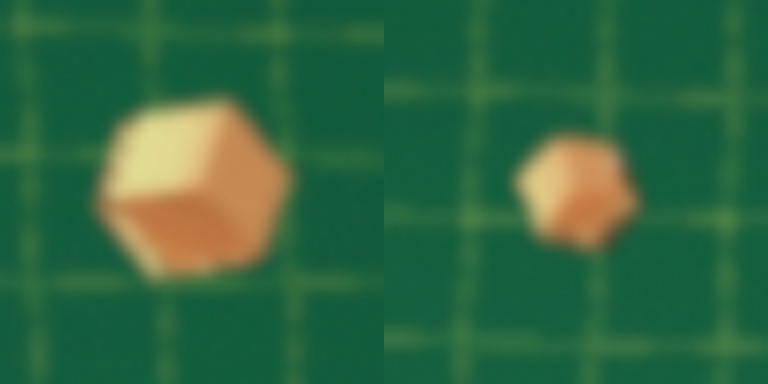

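Big_hex (left crop) and small_hex (right crop) are clear wood on green. The red channel separates them well, so I'll use it as the alpha.

```bash
sed -i "s/sub\[:,:,0\]-sub\[:,:,1\]$/sub[:,:,0]/; s/np.clip((obs+10)\/60,0,1)/np.clip((obs-20)\/170,0,1)/; s/(0,0),.7)/(0,0),1.2)/" h.py
python3 - <<'E'
from h import *
N=list(TILE)
for c in("top","scene"):
    look(c,N,False); look(c,N,True)
    for b in("tape_roll","cutter"):
        m=r.masks_of(b,c)
        if m: v,u=np.nonzero(m[0]['region']); print(b,unproj([u.mean(),v.mean()],.015,c)[:2])
print(r.get_state()['time'])
E
```

```text
top big_hex T 0.81 mask [ 0.57   -0.4095] fit [ 0.5706 -0.4099] 40.3 cost 14.73
top small_hex missed
top rhombus T 0.54 mask [ 0.6679 -0.2237] fit [ 0.6697 -0.2239] 64.6 cost 14.33
top bar T 0.53 mask [0.4424 0.1988] fit [0.4444 0.1998] 21.7 cost 23.44
top big_hex C 0.68 mask [0.5543 0.3751] fit [0.556  0.3747] 27.6 cost 18.88
top small_hex C 0.59 mask [0.4503 0.0222] fit [0.4522 0.0206] 17.0 cost 20.07
top rhombus C 0.98 mask [0.697  0.0203] fit [0.6982 0.0188] 128.2 cost 18.28
top bar C 0.9 mask [ 0.4265 -0.206 ] fit [ 0.4282 -0.2073] 129.4 cost 21.17
tape_roll [0.33133865 0.40942595]
cutter [ 0.33595916 -0.40626159]
scene big_hex T 0.52 mask [ 0.5663 -0.4119] fit [ 0.5677 -0.4102] 35.5 cost 733.84
scene small_hex T 0.7 mask [0.6419 0.2084] fit [0.6419 0.2058] 22.2 cost 4.88
scene rhombus T 0.53 mask [ 0.6654 -0.2231] fit [ 0.6654 -0.2277] 70.1 cost 78.14
scene bar T 0.54 mask [0.4428 0.1974] fit [0.442  0.1989] 22.7 cost 6.23
scene big_hex C 0.63 mask [0.5581 0.379 ] fit [0.5566 0.3755] 27.5 cost 10.07
scene small_hex C 0.86 mask [0.4533 0.0245] fit [0.4518 0.0217] 35.7 cost 6.24
scene rhombus missed
scene bar C 0.94 mask [ 0.4328 -0.2035] fit [ 0.4271 -0.2062] 130.6 cost 20.44
tape_roll [0.33410814 0.40824407]
1.5
```

```bash
python3 - <<'E'
from h import *
def crop(cam,p,name,coaster,yaws):
    a=cv2.imread(f'pics/{cam}0.png'); z=.007 if coaster else .021
    c=np.round(proj([[*p,z]],cam)[0]).astype(int); b=24
    k=380/48; out=[]
    for y in yaws:
        im=cv2.resize(a[c[1]-b:c[1]+b,c[0]-b:c[0]+b],(380,290+90),interpolation=cv2.INTER_CUBIC)
        if y is not None:
            q=(proj(place([*p,y],(LINE if coaster else TILE)[name],z),cam)-c+b+.5)*k-.5
            cv2.polylines(im,[q.astype(int)],True,(0,0,255),1)
        out.append(cv2.resize(im,(260,260)))
    return np.hstack(out)
A=crop('top',[.4522,.0206],'small_hex',True,[None,17,35.7])
B=crop('scene',[.4518,.0217],'small_hex',True,[None,17,35.7])
cv2.imwrite('pics/crop2.png',np.vstack([A,B]))
C=[crop('top',*a) for a in (([.5706,-.4099],'big_hex',False,[40.3]),([.6425,.206],'small_hex',False,[23.5]),([.6697,-.2239],'rhombus',False,[64.6]),([.444,.1995],'bar',False,[22]),([.698,.0188],'rhombus',True,[128]),([.428,-.207],'bar',True,[129.4]))]
cv2.imwrite('pics/crop3.png',np.vstack([np.hstack(C[:3]),np.hstack(C[3:])]))
img=cv2.imread('pics/top0.png')[:,:,::-1]; im2=cv2.imread('pics/scene0.png')[:,:,::-1]
E
```

```text
(no output)
```

View pics/crop2.png

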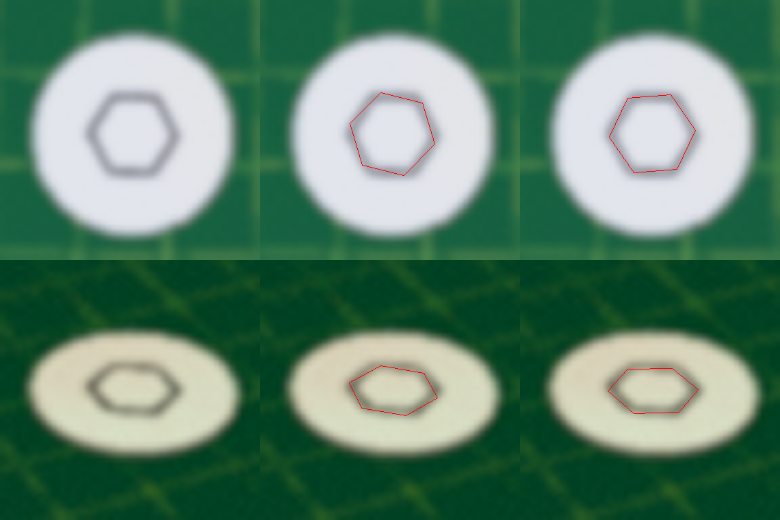

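View pics/crop3.png

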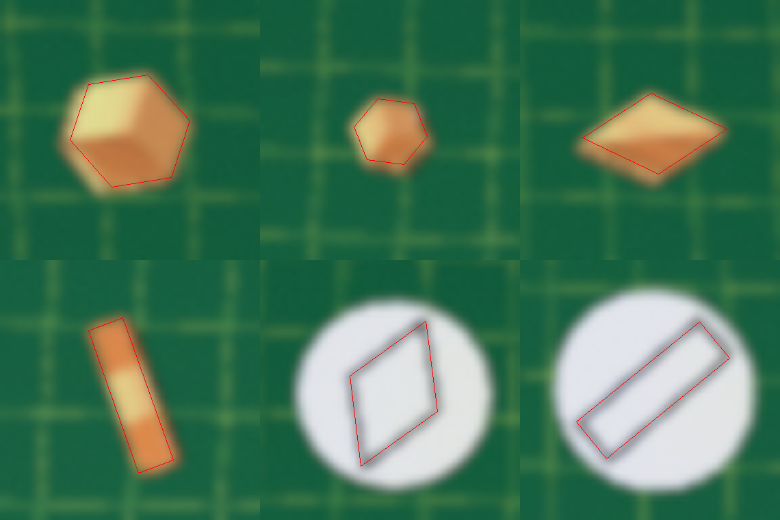

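All fits agree with the picture except the small-hex coaster, whose outline has flats horizontal in the top image, so its yaw is about 31°. I'll do big_hex first, with the jaws at yaw -49.7 for the pick and -2.5 for the place.

```bash
python3 - <<'E'
from h import *
to(.570,-.410,.10,-49.7); print(unproj([258,195],0,'top'))
E
```

```text
shift [-0.009  -0.3369  0.1313] turn [-0.      0.     -0.2566] yaw now [-180.     0.   -64.4]
[ 0.51617023 -0.01477738  0.        ]
```

```bash
python3 -m creep '[[[-0.006,-0.22,0.086],[0,0,0],1],[[-0.006,-0.22,0.086],[0,0,0],1],[[-0.006,-0.22,0.086],[0,0,0],1],[[-0.006,-0.22,0.086],[0,0,0],1],[[-0.006,-0.22,0.086],[0,0,0],1]]' 30
python3 -m creep '[[[-0.003,-0.117,0.045],[0,0,-0.257],1],[[-0.003,-0.117,0.045],[0,0,-0.257],1],[[-0.003,-0.117,0.045],[0,0,-0.257],1],[[-0.003,-0.117,0.045],[0,0,-0.257],1],[[-0.003,-0.117,0.045],[0,0,-0.257],1]]'
python3 - <<'E'
from h import *
to(.570,-.410,.002,-49.7)
E
```

```text
time: 2.0
tool_pos: [0.468, -0.4614, 0.1441]
eef_rot: [-180.0, 0.0, -64.3]
contact_force: [0.0, -0.8, -0.2]
opening: 0.0856
time: 2.5
tool_pos: [0.57, -0.4096, 0.0999]
eef_rot: [180.0, 0.0, -49.6]
contact_force: [0.0, -0.7, 0.0]
opening: 0.0856
shift [0.0004 0.0002 0.0979] turn [0.0006 0.0008 0.0015] yaw now [ 1.7997e+02  5.0000e-02 -4.9620e+01]
```

```bash
python3 -m creep '[[[0,0,0.05],[0,0,0],1],[[0,0,0.08],[0,0,0],1],[[0,0,0.098],[0,0,0],1],[[0,0,0.098],[0,0,0],1],[[0,0,0.098],[0,0,0],0.5]]'
python3 -m creep '[[[0,0,0],[0,0,0],0],[[0,0,0],[0,0,0],-0.3],[[0,0,0],[0,0,0],-0.3],[[0,0,0],[0,0,0],-0.3],[[0,0,0],[0,0,0],-0.3]]' 30
```

```text
time: 3.0
tool_pos: [0.5702, -0.411, 0.0035]
eef_rot: [-180.0, -0.1, -49.7]
contact_force: [-0.0, -0.7, 0.2]
opening: 0.0731
time: 3.5
tool_pos: [0.5712, -0.4111, 0.0046]
eef_rot: [-180.0, -0.2, -49.7]
contact_force: [-1.8, -0.6, 7.4]
opening: 0.0587
```

```bash
python3 -m creep '[[[0,0,-0.04],[0,0,0],-0.3],[[0,0,-0.08],[0,0,0],-0.3],[[0,0,-0.098],[0,0,0],-0.3],[[0,0,-0.098],[0,0,0],-0.3]]'
python3 - <<'E'
from h import *
to(.5563,.375,.10,-2.5)
cv2.imwrite('pics/s1.png',r.grab_frame('scene')[:,:,::-1])
E
```

```text
time: 3.9
tool_pos: [0.5721, -0.4113, 0.1044]
eef_rot: [-179.9, -0.4, -49.7]
contact_force: [-0.3, 0.3, 0.2]
opening: 0.0596
shift [-0.6096 -0.4968  0.0013] turn [ 0.0011 -0.0067 -0.8233] yaw now [-179.91   -0.37  -49.67]
```

View pics/s1.png

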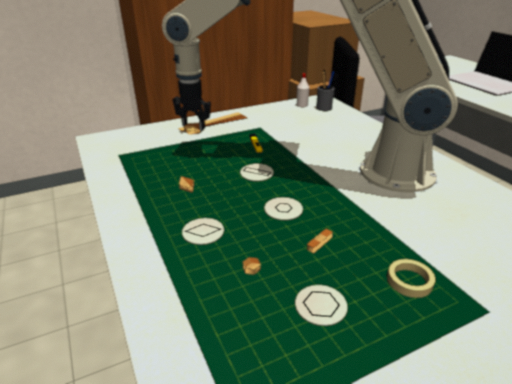

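The tile is held: opening 59.6 mm, and it shows at about (193,128) under the gripper. Next I carry it over.

```bash
python3 -m creep '[[[-0.19,-0.155,0],[0,0,0],-0.3],[[-0.19,-0.155,0],[0,0,0],-0.3],[[-0.19,-0.155,0],[0,0,0],-0.3],[[-0.19,-0.155,0],[0,0,0],-0.3],[[-0.19,-0.155,0],[0,0,0],-0.3]]'
python3 -m creep '[[[-0.19,-0.155,0],[0,0,0],-0.3],[[-0.19,-0.155,0],[0,0,0],-0.3],[[-0.19,-0.155,0],[0,0,0],-0.3],[[-0.19,-0.155,0],[0,0,0],-0.3],[[-0.19,-0.155,0],[0,0,0],-0.3]]'
python3 -m creep '[[[-0.19,-0.155,0],[0,0,-0.7],-0.3],[[-0.19,-0.155,0],[0,0,-0.7],-0.3],[[-0.19,-0.155,0],[0,0,-0.7],-0.3],[[-0.19,-0.155,0],[0,0,-0.7],-0.3],[[-0.19,-0.155,0],[0,0,-0.7],-0.3]]'
python3 - <<'E'
from h import *
to(.5563,.375,.10,-2.5)
E
```

```text
time: 4.45
tool_pos: [0.5636, -0.1622, 0.0984]
eef_rot: [179.9, 0.2, -49.7]
contact_force: [0.6, 0.1, 0.3]
opening: 0.0592
time: 4.95
tool_pos: [0.5589, 0.0825, 0.0986]
eef_rot: [179.9, 0.1, -49.7]
contact_force: [0.4, 0.2, 0.4]
opening: 0.059
time: 5.45
tool_pos: [0.5542, 0.3274, 0.0983]
eef_rot: [179.9, 0.1, -9.2]
contact_force: [1.2, -0.1, 0.2]
opening: 0.0589
shift [-0.0055 -0.0473 -0.0018] turn [ 0.0015  0.0022 -0.1169] yaw now [ 1.799e+02  1.200e-01 -9.200e+00]
```

```bash
python3 -m creep '[[[-0.0055,-0.0473,0],[0,0,-0.117],-0.3],[[-0.0055,-0.0473,0],[0,0,-0.117],-0.3],[[-0.0055,-0.0473,0],[0,0,-0.117],-0.3],[[-0.0055,-0.0473,0],[0,0,-0.117],-0.3]]'
python3 - <<'E'
from h import *
to(.5563,.375,.009,-2.5)
E
```

```text
time: 5.85
tool_pos: [0.5573, 0.3717, 0.0988]
eef_rot: [179.9, 0.1, -2.9]
contact_force: [0.2, 0.3, -0.5]
opening: 0.059
shift [-0.0009 -0.0034  0.0898] turn [ 0.0019  0.0022 -0.0075] yaw now [ 1.7989e+02  1.2000e-01 -2.9300e+00]
```

```bash
python3 -m creep '[[[-0.001,-0.003,0.05],[0,0,-0.007],-0.3],[[-0.001,-0.003,0.08],[0,0,-0.007],-0.3],[[-0.001,-0.003,0.09],[0,0,-0.007],-0.3],[[-0.001,-0.003,0.09],[0,0,-0.007],-0.3],[[-0.001,-0.003,0.09],[0,0,-0.007],-0.3]]'
python3 -m creep '[[[0,0,0],[0,0,0],0.6],[[0,0,0],[0,0,0],0.8],[[0,0,0],[0,0,0],1],[[0,0,0],[0,0,0],1],[[0,0,-0.01],[0,0,0],1]]'
python3 -m creep '[[[0,0,-0.04],[0,0,0],1],[[0,0,-0.08],[0,0,0],1],[[0,0,-0.08],[0,0,0],1]]'
python3 - <<'E'
from h import *
to(.6425,.206,.09,-6.5)
E
```

```text
time: 6.35
tool_pos: [0.5578, 0.3752, 0.0107]
eef_rot: [-180.0, -0.0, -2.6]
contact_force: [0.2, 1.5, -1.1]
opening: 0.059
time: 6.85
tool_pos: [0.5565, 0.3756, 0.0195]
eef_rot: [179.9, 0.1, -2.5]
contact_force: [0.3, 0.2, -1.3]
opening: 0.0855
time: 7.15
tool_pos: [0.5606, 0.3784, 0.107]
eef_rot: [-179.7, -0.4, -2.5]
contact_force: [0.9, 0.4, 1.2]
opening: 0.0854
shift [0.0891 0.1688 0.0167] turn [-0.006  -0.0076  0.0705] yaw now [-179.67   -0.45   -2.46]
```

```bash
python3 -m creep '[[[0.089,0.169,0],[0,0,0.07],1],[[0.089,0.169,0],[0,0,0.07],1],[[0.089,0.169,0],[0,0,0.07],1],[[0.089,0.169,0],[0,0,0.07],1],[[0.089,0.169,0],[0,0,0.07],1]]'
python3 - <<'E'
from h import *
to(.6425,.206,.006,-6.5)
look('top',['big_hex'],False,.007)
look('scene',['big_hex'],False,.007)
E
```

```text
time: 7.65
tool_pos: [0.641, 0.1989, 0.1006]
eef_rot: [180.0, -0.1, -6.7]
contact_force: [-0.1, -0.3, -0.2]
opening: 0.0852
shift [ 0.0006 -0.0073  0.0946] turn [ 0.0008 -0.0012 -0.0036] yaw now [ 1.7996e+02 -7.0000e-02 -6.7100e+00]
top big_hex missed
scene big_hex T 0.6 mask [0.5586 0.3758] fit [0.5522 0.398 ] 22.3 cost 692.61
```

```bash
python3 -m creep '[[[0,0,0],[0,0,0],1]]'
python3 - <<'E'
from h import *
to(.6425,.206,.006,-6.5)
cv2.imwrite('pics/s2.png',cv2.resize(r.grab_frame('scene')[240:370,220:400,::-1],None,fx=4,fy=4,interpolation=cv2.INTER_CUBIC))
E
```

```text
time: 7.95
tool_pos: [0.6384, 0.2048, 0.1003]
eef_rot: [-180.0, 0.0, -6.4]
contact_force: [0.5, -0.0, -0.4]
opening: 0.0857
shift [ 0.004  -0.0016  0.0943] turn [-0.0001  0.0003  0.0019] yaw now [-1.7999e+02  2.0000e-02 -6.3900e+00]
```

View pics/s2.png

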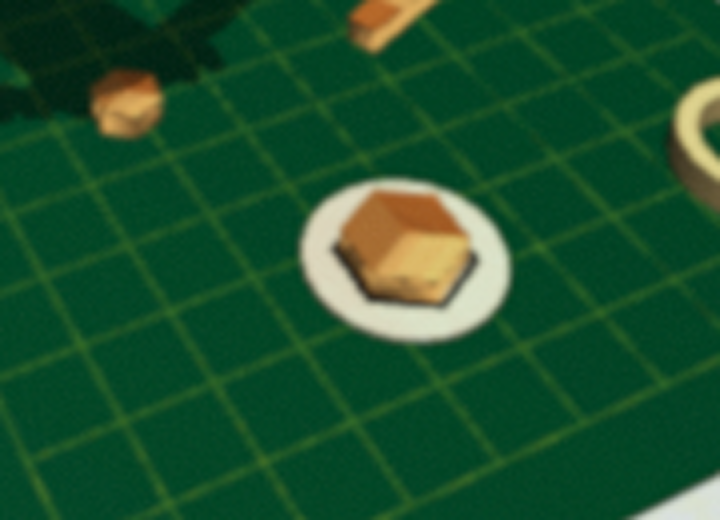

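Big_hex sits centred and aligned inside its outline at about (405,250) in the crop. Next is small_hex.

```bash
python3 -m creep '[[[0.004,-0.0015,0.05],[0,0,0],1],[[0.004,-0.0015,0.08],[0,0,0],1],[[0.004,-0.0015,0.092],[0,0,0],0.6],[[0.004,-0.0015,0.092],[0,0,0],0.3],[[0.004,-0.0015,0.092],[0,0,0],0]]'
python3 -m creep '[[[0,0,0],[0,0,0],-0.3],[[0,0,0],[0,0,0],-0.6],[[0,0,0],[0,0,0],-0.6],[[0,0,0],[0,0,0],-0.6],[[0,0,0],[0,0,0],-0.6]]' 30
python3 -m creep '[[[0,0,-0.04],[0,0,0],-0.6],[[0,0,-0.08],[0,0,0],-0.6],[[0,0,-0.08],[0,0,0],-0.6],[[0,0,-0.08],[0,0,0],-0.6]]' 30
python3 - <<'E'
from h import *
to(.452,.021,.088,1)
E
```

```text
time: 8.5
tool_pos: [0.6437, 0.2052, 0.0094]
eef_rot: [-180.0, -0.1, -6.4]
contact_force: [0.4, -0.2, -0.1]
opening: 0.0443
time: 9.0
tool_pos: [0.6444, 0.205, 0.0102]
eef_rot: [-179.9, -0.2, -6.5]
contact_force: [0.8, 0.7, 6.3]
opening: 0.0351
time: 9.4
tool_pos: [0.644, 0.2047, 0.0901]
eef_rot: [-179.9, -0.2, -6.5]
contact_force: [0.3, -0.7, -1.2]
opening: 0.035
shift [-0.1701  0.2042  0.0013] turn [-0.0011 -0.003  -0.1305] yaw now [-1.7993e+02 -1.6000e-01 -6.4800e+00]
```

```bash
python3 -m creep '[[[-0.15,0.18,0],[0,0,0],-0.6],[[-0.15,0.18,0],[0,0,0],-0.6],[[-0.15,0.18,0],[0,0,0],-0.6],[[-0.15,0.18,0],[0,0,0],-0.6],[[-0.15,0.18,0],[0,0,0],-0.6]]'
python3 -m creep '[[[-0.02,0.024,0],[0,0,-0.13],-0.6],[[-0.02,0.024,0],[0,0,-0.13],-0.6],[[-0.02,0.024,0],[0,0,-0.13],-0.6],[[-0.02,0.024,0],[0,0,-0.13],-0.6],[[-0.02,0.024,0],[0,0,-0.13],-0.6]]'
python3 - <<'E'
from h import *
to(.452,.021,.0145,1)
E
```

```text
time: 9.9
tool_pos: [0.4696, 0.0409, 0.087]
eef_rot: [179.9, 0.2, -6.5]
contact_force: [0.5, -0.5, -0.3]
opening: 0.035
time: 10.4
tool_pos: [0.4519, 0.0215, 0.0881]
eef_rot: [-180.0, -0.0, 1.0]
contact_force: [-0.1, 0.2, -0.2]
opening: 0.0347
shift [0.     0.0005 0.0736] turn [-0.0001 -0.0002 -0.0006] yaw now [-1.8e+02 -1.0e-02  9.6e-01]
```

```bash
python3 -m creep '[[[0,0,0.04],[0,0,0],-0.6],[[0,0,0.065],[0,0,0],-0.6],[[0,0,0.074],[0,0,0],-0.6],[[0,0,0.074],[0,0,0],-0.6],[[0,0,0.074],[0,0,0],-0.6]]'
python3 -m creep '[[[0,0,0],[0,0,0],-0.1],[[0,0,0],[0,0,0],0.2],[[0,0,0],[0,0,0],0.6],[[0,0,0],[0,0,0],1],[[0,0,-0.01],[0,0,0],1]]'
python3 -m creep '[[[0,0,-0.04],[0,0,0],1],[[0,0,-0.075],[0,0,0],1],[[0,0,-0.075],[0,0,0],1],[[0,0,-0.075],[0,0,0],1]]'
python3 - <<'E'
from h import *
to(.443,.199,.098,-68)
E
```

```text
time: 10.9
tool_pos: [0.4516, 0.0213, 0.0143]
eef_rot: [-180.0, 0.0, 1.0]
contact_force: [0.4, 0.6, 0.4]
opening: 0.0354
time: 11.4
tool_pos: [0.4504, 0.0209, 0.024]
eef_rot: [180.0, 0.1, 1.0]
contact_force: [-0.7, 0.0, -0.1]
opening: 0.0851
time: 11.8
tool_pos: [0.4518, 0.021, 0.1005]
eef_rot: [-180.0, -0.1, 1.0]
contact_force: [-1.2, 0.8, -0.4]
opening: 0.0851
shift [-0.0058 -0.1781  0.0025] turn [-0.0016 -0.0022  1.2038] yaw now [-1.8e+02 -1.5e-01  9.7e-01]
```

```bash
python3 -m creep '[[[-0.006,-0.178,0],[0,0,0.7],1],[[-0.006,-0.178,0],[0,0,0.7],1],[[-0.006,-0.178,0],[0,0,0.7],1],[[-0.006,-0.178,0],[0,0,0.7],1],[[-0.006,-0.178,0],[0,0,0.7],1]]'
python3 -m creep '[[[0,0,0],[0,0,0.504],1],[[0,0,0],[0,0,0.504],1],[[0,0,0],[0,0,0.504],1],[[0,0,0],[0,0,0.504],1],[[0,0,0],[0,0,0.504],0.3]]'
python3 - <<'E'
from h import *
to(.443,.199,.009,-68)
cv2.imwrite('pics/s3.png',cv2.resize(r.grab_frame('scene')[150:300,180:380,::-1],None,fx=3.5,fy=3.5,interpolation=cv2.INTER_CUBIC))
E
```

```text
time: 12.3
tool_pos: [0.4415, 0.2023, 0.0984]
eef_rot: [180.0, 0.1, -37.3]
contact_force: [0.5, -0.3, 0.8]
opening: 0.0855
time: 12.8
tool_pos: [0.4412, 0.1985, 0.0982]
eef_rot: [179.9, 0.0, -66.1]
contact_force: [-0.5, -0.7, -0.8]
opening: 0.0732
shift [ 0.0002 -0.002   0.0892] turn [ 0.0024 -0.      0.0334] yaw now [179.86   0.   -66.09]
```

View pics/s3.png

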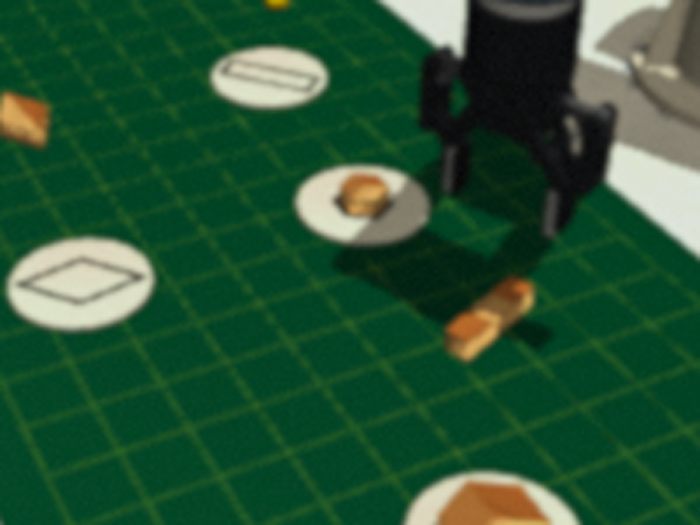

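Small_hex sits inside its outline at (363,195). The gripper is over the bar at (490,318), with the jaws across it.

```bash
python3 -m creep '[[[0,-0.001,0.05],[0,0,0],0.3],[[0,-0.001,0.08],[0,0,0],0.3],[[0,-0.001,0.09],[0,0,0],0.1],[[0,-0.001,0.09],[0,0,0],-0.2],[[0,-0.001,0.09],[0,0,0],-0.5]]'
python3 -m creep '[[[0,0,0],[0,0,0],-0.8],[[0,0,0],[0,0,0],-0.9],[[0,0,0],[0,0,0],-0.9],[[0,0,0],[0,0,0],-0.9],[[0,0,0],[0,0,0],-0.9]]' 30
python3 -m creep '[[[0,0,-0.04],[0,0,0],-0.9],[[0,0,-0.08],[0,0,0],-0.9],[[0,0,-0.08],[0,0,0],-0.9],[[0,0,-0.08],[0,0,0],-0.9]]' 30
python3 - <<'E'
from h import *
to(.4277,-.207,.088,-140)
E
```

```text
time: 13.35
tool_pos: [0.4436, 0.1995, 0.01]
eef_rot: [-180.0, 0.0, -66.0]
contact_force: [0.7, 0.4, -0.2]
opening: 0.022
time: 13.85
tool_pos: [0.4438, 0.1996, 0.0102]
eef_rot: [-179.9, 0.0, -66.0]
contact_force: [-0.7, -0.6, 8.1]
opening: 0.0193
time: 14.25
tool_pos: [0.4438, 0.1996, 0.0904]
eef_rot: [-179.8, 0.0, -66.0]
contact_force: [-0.0, 1.2, -1.2]
opening: 0.0188
shift [0.365  0.1798 0.0019] turn [-0.0024  0.0018  1.2907] yaw now [-179.84    0.    -66.05]
```

```bash
python3 -m creep '[[[0.182,0.09,0],[0,0,0],-0.9],[[0.182,0.09,0],[0,0,0],-0.9],[[0.182,0.09,0],[0,0,0],-0.9],[[0.182,0.09,0],[0,0,0],-0.9],[[0.182,0.09,0],[0,0,0],-0.9]]'
python3 -m creep '[[[0.183,0.09,0],[0,0,0.7],-0.9],[[0.183,0.09,0],[0,0,0.7],-0.9],[[0.183,0.09,0],[0,0,0.7],-0.9],[[0.183,0.09,0],[0,0,0.7],-0.9],[[0.183,0.09,0],[0,0,0.7],-0.9]]'
python3 -m creep '[[[0,0,0],[0,0,0.59],-0.9],[[0,0,0],[0,0,0.59],-0.9],[[0,0,0],[0,0,0.59],-0.9],[[0,0,0],[0,0,0.59],-0.9],[[0,0,0],[0,0,0.59],-0.9]]'
python3 - <<'E'
from h import *
to(.4277,-.207,.0145,-140)
E
```

```text
time: 14.75
tool_pos: [0.433, -0.008, 0.0882]
eef_rot: [179.8, 0.0, -66.3]
contact_force: [0.1, 1.3, -0.4]
opening: 0.0194
time: 15.25
tool_pos: [0.4267, -0.2115, 0.0885]
eef_rot: [-180.0, -0.0, -106.7]
contact_force: [-0.3, 0.9, 0.2]
opening: 0.0191
time: 15.75
tool_pos: [0.4262, -0.2066, 0.0882]
eef_rot: [179.9, -0.0, -140.1]
contact_force: [0.0, -0.5, -0.1]
opening: 0.0193
shift [-0.0009 -0.0014  0.0737] turn [ 0.0019 -0.0007 -0.0011] yaw now [ 1.7989e+02 -4.0000e-02 -1.4006e+02]
```

```bash
python3 -m creep '[[[-0.001,-0.001,0.04],[0,0,0],-0.9],[[-0.001,-0.001,0.065],[0,0,0],-0.9],[[-0.001,-0.001,0.074],[0,0,0],-0.9],[[-0.001,-0.001,0.074],[0,0,0],-0.9],[[-0.001,-0.001,0.074],[0,0,0],-0.9]]'
python3 -m creep '[[[0,0,0],[0,0,0],-0.5],[[0,0,0],[0,0,0],-0.2],[[0,0,0],[0,0,0],0.2],[[0,0,0],[0,0,0],0.4],[[0,0,-0.01],[0,0,0],0.4]]'
python3 -m creep '[[[0,0,-0.04],[0,0,0],0.4],[[0,0,-0.075],[0,0,0],1],[[0,0,-0.075],[0,0,0],1],[[0,0,-0.075],[0,0,0],1]]'
python3 - <<'E'
from h import *
to(.6685,-.225,.098,-145.4)
E
```

```text
time: 16.25
tool_pos: [0.4281, -0.2073, 0.0152]
eef_rot: [180.0, -0.0, -139.8]
contact_force: [0.4, -1.1, -0.6]
opening: 0.019
time: 16.75
tool_pos: [0.4274, -0.2071, 0.025]
eef_rot: [179.9, -0.0, -140.0]
contact_force: [0.2, 0.6, 0.5]
opening: 0.0597
time: 17.15
tool_pos: [0.4287, -0.2078, 0.1015]
eef_rot: [-179.9, 0.1, -140.0]
contact_force: [-0.9, -0.0, -0.5]
opening: 0.0853
shift [-0.1725 -0.1674  0.0041] turn [-0.0023  0.0012  0.0949] yaw now [-1.7986e+02  6.0000e-02 -1.3996e+02]
```

```bash
python3 -m creep '[[[-0.1725,-0.1675,0.002],[0,0,0.095],1],[[-0.1725,-0.1675,0.002],[0,0,0.095],1],[[-0.1725,-0.1675,0.002],[0,0,0.095],1],[[-0.1725,-0.1675,0.002],[0,0,0.095],1],[[-0.1725,-0.1675,0.002],[0,0,0.095],1]]'
python3 -m creep '[[[0,0,0],[0,0,0],1],[[0,0,0],[0,0,0],1]]'
python3 - <<'E'
from h import *
to(.6685,-.225,.008,-145.4)
cv2.imwrite('pics/s4.png',cv2.resize(r.grab_frame('scene')[130:280,140:340,::-1],None,fx=3.5,fy=3.5,interpolation=cv2.INTER_CUBIC))
E
```

```text
time: 17.65
tool_pos: [0.6697, -0.2244, 0.0965]
eef_rot: [179.9, -0.1, -145.4]
contact_force: [-0.2, -0.5, -0.0]
opening: 0.0855
time: 17.85
tool_pos: [0.6672, -0.2242, 0.0961]
eef_rot: [179.8, -0.1, -145.4]
contact_force: [-0.9, -0.4, -0.2]
opening: 0.0855
shift [-0.0008 -0.0017  0.0881] turn [ 0.0026 -0.0021  0.0005] yaw now [ 1.7985e+02 -1.2000e-01 -1.4537e+02]
```

View pics/s4.png

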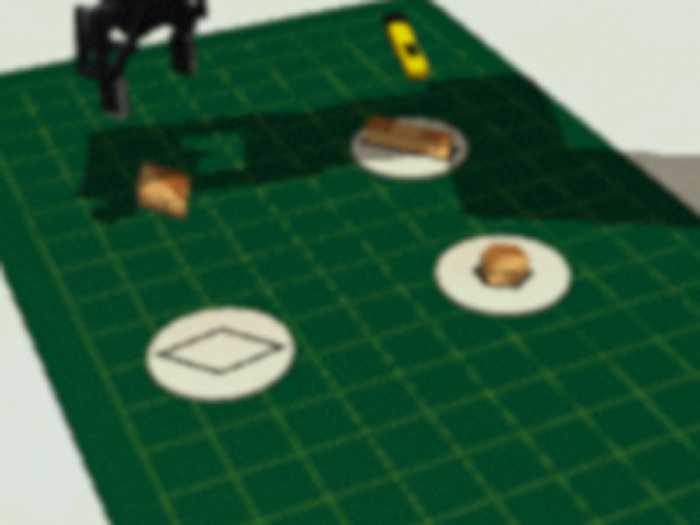

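The bar lies on its coaster at (408,140). Now the rhombus grasp.

```bash
python3 -m creep '[[[-0.001,-0.001,0.05],[0,0,0],1],[[-0.001,-0.001,0.08],[0,0,0],1],[[-0.001,-0.001,0.088],[0,0,0],0.6],[[-0.001,-0.001,0.088],[0,0,0],0.4],[[-0.001,-0.001,0.088],[0,0,0],0.2]]'
python3 -m creep '[[[0,0,0],[0,0,0],-0.2],[[0,0,0],[0,0,0],-0.5],[[0,0,0],[0,0,0],-0.5],[[0,0,0],[0,0,0],-0.5],[[0,0,0],[0,0,0],-0.5]]' 30
python3 -m creep '[[[0,0,-0.04],[0,0,0],-0.5],[[0,0,-0.08],[0,0,0],-0.5],[[0,0,-0.08],[0,0,0],-0.5],[[0,0,-0.08],[0,0,0],-0.5]]' 30
python3 - <<'E'
from h import *
to(.698,.019,.088,-81.8)
E
```

```text
time: 18.4
tool_pos: [0.6698, -0.2254, 0.0118]
eef_rot: [-179.9, 0.0, -145.4]
contact_force: [0.3, 0.7, -0.4]
opening: 0.0517
time: 18.9
tool_pos: [0.6707, -0.2256, 0.0127]
eef_rot: [-179.8, 0.1, -145.4]
contact_force: [-1.9, 0.2, 6.9]
opening: 0.0403
time: 19.3
tool_pos: [0.6704, -0.2253, 0.0925]
eef_rot: [-179.8, 0.1, -145.4]
contact_force: [-0.3, 0.5, -1.1]
opening: 0.0406
shift [-0.1614  0.1855  0.0044] turn [-3.90e-03  3.00e-04 -1.11e+00] yaw now [-1.7983e+02  1.3000e-01 -1.4540e+02]
```

```bash
python3 -m creep '[[[-0.1615,0.1855,0.002],[0,0,-0.6],-0.5],[[-0.1615,0.1855,0.002],[0,0,-0.6],-0.5],[[-0.1615,0.1855,0.002],[0,0,-0.6],-0.5],[[-0.1615,0.1855,0.002],[0,0,-0.6],-0.5],[[-0.1615,0.1855,0.002],[0,0,-0.6],-0.5]]'
python3 -m creep '[[[0,0,0],[0,0,-0.51],-0.5],[[0,0,0],[0,0,-0.51],-0.5],[[0,0,0],[0,0,-0.51],-0.5],[[0,0,0],[0,0,-0.51],-0.5],[[0,0,0],[0,0,-0.51],-0.5]]'
python3 - <<'E'
from h import *
to(.698,.019,.0165,-81.8)
E
```

```text
time: 19.8
tool_pos: [0.6961, 0.0216, 0.087]
eef_rot: [179.9, -0.0, -110.7]
contact_force: [0.5, 0.1, -0.9]
opening: 0.0402
time: 20.3
tool_pos: [0.6961, 0.0195, 0.087]
eef_rot: [179.9, 0.0, -81.8]
contact_force: [-0.5, -0.3, -0.1]
opening: 0.0408
shift [ 0.0007 -0.002   0.0705] turn [0.0021 0.0002 0.0008] yaw now [ 1.7988e+02  1.0000e-02 -8.1760e+01]
```

```bash
python3 -m creep '[[[0.001,-0.002,0.04],[0,0,0],-0.5],[[0.001,-0.002,0.06],[0,0,0],-0.5],[[0.001,-0.002,0.07],[0,0,0],-0.5],[[0.001,-0.002,0.07],[0,0,0],-0.5],[[0.001,-0.002,0.07],[0,0,0],-0.5]]'
python3 -m creep '[[[0,0,0],[0,0,0],-0.2],[[0,0,0],[0,0,0],0.2],[[0,0,0],[0,0,0],0.6],[[0,0,0],[0,0,0],1],[[0,0,-0.01],[0,0,0],1]]'
python3 -m creep '[[[0,0,-0.05],[0,0,0],1],[[0,0,-0.1],[0,0,0],1],[[0,0,-0.15],[0,0,0],1],[[0,0,-0.2],[0,0,0],1],[[0,0,-0.2],[0,0,0],1]]'
python3 - <<'E'
from h import *
to(.27,-.56,.26,-81.8)
E
```

```text
time: 20.8
tool_pos: [0.6992, 0.0186, 0.0183]
eef_rot: [180.0, 0.0, -81.9]
contact_force: [0.3, -0.0, -0.1]
opening: 0.0403
time: 21.3
tool_pos: [0.6981, 0.0186, 0.0275]
eef_rot: [179.9, 0.0, -81.8]
contact_force: [0.6, 0.1, -0.1]
opening: 0.0853
time: 21.8
tool_pos: [0.7032, 0.0188, 0.2381]
eef_rot: [-179.2, -0.1, -81.8]
contact_force: [0.2, 0.1, 0.4]
opening: 0.0852
shift [ 0.5112  0.5109 -0.028 ] turn [-0.0135 -0.0016 -0.0002] yaw now [-1.7923e+02 -9.0000e-02 -8.1810e+01]
```

Now I'll clear the arm to the right, as at the start, for a final top view.

```bash
python3 -m creep '[[[0.17,0.17,0],[0,0,0],1],[[0.17,0.17,0],[0,0,0],1],[[0.17,0.17,0],[0,0,0],1],[[0.17,0.17,0],[0,0,0],1],[[0.17,0.17,0],[0,0,0],1]]'
python3 -m creep '[[[0.17,0.17,0],[0,0,0],1],[[0.17,0.17,0],[0,0,0],1],[[0.17,0.17,0],[0,0,0],1],[[0.17,0.17,0],[0,0,0],1],[[0.17,0.17,0],[0,0,0],1]]'
python3 -m creep '[[[0.17,0.17,0],[0,0,0],1],[[0.17,0.17,0],[0,0,0],1],[[0.17,0.17,0],[0,0,0],1],[[0.17,0.17,0],[0,0,0],1],[[0.17,0.17,0],[0,0,0],1]]'
python3 - <<'E'
from h import *
f=r.grab_frame('top')[:,:,::-1]; g=r.grab_frame('scene')[:,:,::-1]
cv2.imwrite('pics/top9.png',f); cv2.imwrite('pics/scene9.png',g)
P=dict(big_hex=(.5563,.375,27.5),small_hex=(.452,.021,31),rhombus=(.698,.019,128.2),bar=(.4277,-.207,130))
rows=[]
for cam,a in(('top',f),('scene',g)):
    o=[]
    for n,p in P.items():
        c=np.round(proj([[*p[:2],.007]],cam)[0]).astype(int); b=24; a2=np.ascontiguousarray(a)
        im=cv2.resize(a2[c[1]-b:c[1]+b,c[0]-b:c[0]+b],(196,196),interpolation=cv2.INTER_CUBIC); k=196/48; im0=im.copy()
        q=(proj(place(p,TILE[n],.025),cam)-c+b+.5)*k-.5; cv2.polylines(im,[q.astype(int)],True,(255,0,0),1)
        o.append(np.vstack([im0,im]))
    rows.append(np.hstack(o))
cv2.imwrite('pics/fin.png',np.vstack(rows)[:600] if 0 else cv2.resize(np.vstack(rows),(592,592)))
for b in("tape_roll","cutter"):
    m=r.masks_of(b,'top')
    if m: v,u=np.nonzero(m[0]['region']); print(b,unproj([u.mean(),v.mean()],.015,'top')[:2])
# colour segmentation: centroid of wood at tile mid-top
for n,p in P.items():
    c=np.round(proj([[*p[:2],.016]],'top')[0]).astype(int); s=f[c[1]-18:c[1]+19,c[0]-18:c[0]+19,::-1].astype(int)
    w=(s[:,:,0]-s[:,:,2]>35).astype(np.uint8); v,u=np.nonzero(w); uv=np.array([u.mean(),v.mean()])+c-18
    print(n,(unproj(uv,.016,'top')[:2]-p[:2]).round(4))
print(r.get_state()['time'])
E
```

```text
time: 22.3
tool_pos: [0.5531, -0.1755, 0.2286]
eef_rot: [180.0, -0.0, -81.8]
contact_force: [0.1, 0.1, 0.3]
opening: 0.0857
time: 22.8
tool_pos: [0.4091, -0.368, 0.2287]
eef_rot: [-180.0, -0.0, -81.8]
contact_force: [0.5, 0.1, -0.4]
opening: 0.0852
time: 23.3
tool_pos: [0.265, -0.5607, 0.2287]
eef_rot: [180.0, -0.0, -81.9]
contact_force: [0.9, -0.0, -0.1]
opening: 0.0855
tape_roll [0.3334034  0.40783197]
cutter [ 0.33722785 -0.40215304]
big_hex [0.002  0.0006]
small_hex [0.0003 0.0009]
rhombus [-0.001  -0.0007]
bar [ 0.0013 -0.0011]
23.5
```

View pics/fin.png

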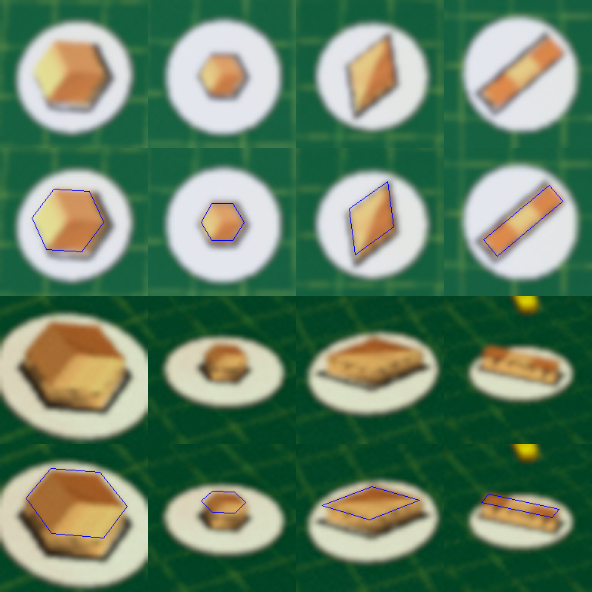

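View pics/top9.png

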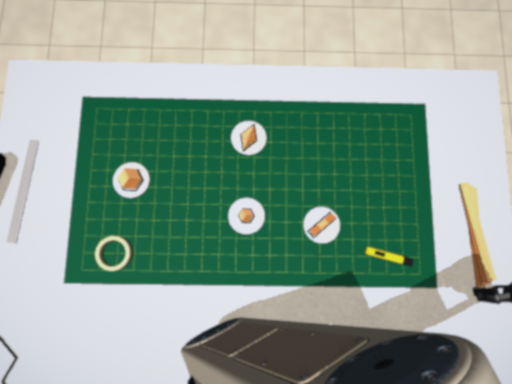

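All four tiles lie flat inside their outlines, with centres about 1–2 mm off, and the tape and cutter haven't moved. I'm handing in.

```bash
python3 -c "
from rig import r
print(r.hand_in())"
```

```text
the job is handed in; nothing more can be done
None
```

All four tiles are on their matching coasters and released. I handed the job in at about 23.5 s of the 96 s allowed; no verdict was reported.

- **Tile centres:** the last top view put each tile's centre within about 2 mm of its outline centre (limit 10 mm). This is a colour-based measurement against my fitted outline positions.
- **Turn and flatness:** I checked these only by eye. In both cameras, polygons drawn at the target poses lined up with the tiles, and every tile looked flat.
- **Tape and cutter:** they measured within about 5 mm of where they started, which is about the noise of the detections. The arm never went near them.
- **Checks that failed or disagreed:**
  - **Small-hex coaster:** the two cameras disagreed on its turn (17° against 36°), so I set it to 31° by eye from an enlarged picture.
  - **Big hexagon after placing:** the network missed it in the top view and the shape fit in the scene view was useless. I confirmed it from the pictures instead.
  - **While gripping:** the wrist showed 6–8 N upward, far below the limits.

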